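Make up the egg-breakfast caddy and the hob caddy

TASK

Make up the two carry caddies from the stock set out between them (not from the clutter along the back). The white three-compartment caddy is for the breakfast table: the cream egg cup and the glass salt shaker go into its two narrow compartments, one in each, and the dark wooden pepper mill into its wide one; the brown wooden two-compartment caddy is for cooking at the hob: the red food tin goes into its wide compartment and the red-capped herb jar with the green label into its narrow one. Stand all five upright on the caddy floors, and leave the pale blue espresso mug among them where it is.

Things in the scene. Friction and masses are not known exactly. Their poses are not given: they have to be found in the camera images.
- table_caddy: white wooden caddy, cork floor, fixed, 238 mm (x) by 94 mm (y). Compartments in a row along x, 78 mm across in y: one wide, 78 mm long, centred at x = -72 mm; two narrow, 66 mm, at x = +6 and +78. Origin: centre of underside; z up, x away from the robot within 9 deg. Inner floor z = 5 mm. Side rails only 14 mm high, dividers (6 thick) 34, end boards 52. Best to close the fingers across the row (along y).
- hob_caddy: brown wooden caddy, black floor, fixed, 166 mm (x) by 94 mm (y). Compartments in a row along x, 78 mm across in y: one wide, 78 mm long, centred at x = -36 mm; one narrow, 66 mm, at x = +42. Origin: centre of underside; z up, x away from the robot within 9 deg. Inner floor z = 5 mm. Side rails only 14 mm high, divider (6 thick) 34, end boards 52. Best to close the fingers across the row.
- egg_cup_mid (a point): cream ceramic egg cup, 49 mm across its bowl at the top, 56 mm high, foot 44 mm across, waist narrower; 60 g. Stands upright on the worktop; this point is on its axis, half-way up. Best gripped round the bowl, 36 to 50 mm above its foot.
- salt_shaker_mid (a point): glass salt shaker with a grey domed top: body 44 mm across up to 70 mm, top about 34 mm across, 90 mm high; 100 g. Stands upright on the worktop; this point is on its axis, half-way up. Best gripped round the glass body at mid-height.
- pepper_mill_mid (a point): dark wooden pepper mill with a small metal knob: 58 mm across at the foot, round head about 50 mm across between 112 and 144 mm above the foot, 155 mm high; 180 g. Stands upright on the worktop; this point is on its axis, half-way up. Grip it at the neck and head, about 110 to 130 mm above the foot, so that the gripper's body stays clear of its knob (the head does not turn), and carry it low: cabinets hang 0.65 m over the back half.
- herb_jar_mid (a point): spice jar with a red screw cap and a green label (herbs): 43 mm across, cap 45 mm, 106 mm high; 110 g. Stands upright on the worktop; this point is on its axis, half-way up. Best gripped 65 to 85 mm above its foot.
- food_tin_mid (a point): food tin with a red label and bare metal lid, 57 mm across, 72 mm high; 180 g. Stands upright on the worktop; this point is on its axis, half-way up. Best gripped in its upper half, 45 to 55 mm above its foot.
- mug_mid (a point): pale blue espresso mug with a handle, 58 mm across, 87 mm over the handle, 53 mm high, standing at the back of the stock; a bystander, to be left alone. This point is at the middle of its cup, half-way up.
There are look-alikes about, which are no part of the job. What is shaped like the part that bears herb_jar_mid but yellow is not meant.

How it is judged:
By the outcome, as a careful person would: the job done as asked, in the order asked, and still so for the second after the job is handed in, with the robot touching nothing.
It also fails if it takes over 104 s, if anything falls off the work surface, if the arm or the gripper's body presses on something with over 40 N, if the wrist force passes 120 N, or if a joint passes its speed limit or range.

ROBOT

A 6-joint arm with a two-finger parallel gripper is mounted at the origin on a cart in front of the work surface, level with it; the furniture and walls round the work are solid. World frame = base frame: x ahead of the robot, y to its left, z up, the work surface at z = 0. Lengths are in mm, angles in rad, forces in N, time in s.
With the tool pointing down it reaches from about 275 to 750 mm from the base axis. Payload 10.2 kg.
Tool frame: the origin (TCP) lies on the centre line of the jaws, within the pads' length; the fingertips stand 17 mm ahead of it and the grasp point (between the pads) lies 2 mm behind it (ctrl.tip_extent is the distance from the TCP to the fingertips, in mm); z points along the fingers, y is the line along which they close (so a half turn about z gives the same grasp; the last joint's range is limited). The gripper opens to 85 mm and grips with 20 to 120 N. Pads are 22 mm wide; open, the fingers measure 114 mm over their backs; the gripper's body (76 mm by 85 mm) begins 54 mm behind the grasp point. The pads swing forward as they close: fully open they stand 13 mm farther back than shut.
Start: joints at [0.992, 0.313, 1.498, -0, 1.331, -0.223], TCP at [182.892, 492.12, 223.294] pointing down, gripper open.
Joint ranges: [-2.94, 2.94], [-0.97, 2.17], [0.19, 2.56], [-1.23, 4.37], [0.02, 3.11], [-2.88, 2.88]. Speed limits (rad/s): [2.39, 2.39, 3.01, 3.14, 3.14, 3.14].

INTERFACE

Orientations are given as a unit quaternion [w, x, y, z].
In Python, from rig import sensors, capture, ctrl, cut_out, place_of gives the robot as it stands.
- The arm moves only by the shell command python3 -m jog 'ROWS' [FORCE]. ROWS is JSON, a list of rows, each a list of 3 entries, a list of its own where there are three numbers: the shift along the world's x, y, z in mm, then the turn, a rotation vector about the world's x, y, z in degrees, then the closure, from 0 (fully open) to 1 (shut). A call has exactly 8 rows; each row is the pose to reach, as a shift and turn from the pose commanded when the call began; what a row does not reach only later rows make up. A row lasts 1/12 s, in which the tool goes at most 41.7 mm and 7.16 degrees, less where a joint would pass 70% of its speed; a pose out of reach is approached as far as the arm can. A call with a gripper value outside its range is refused whole. The fingers move at their own pace and stop on an object; FORCE is the grip in N (left out, the last holds). Time passes only in rows, so rows that repeat a pose let the fingers close, or fill a call up. It gives the time, the measured TCP pose, the force and the opening at its end, in the units of the state.
- sensors.sense(): the state, without advancing time (a new reading comes with each control period).
- capture(name): name is "scene" or "side" or "wrist"; returns a dict with "color" (400x640x3 uint8, blue, green, red), "z_map" (400x640 float32, mm along the optical axis (not along the pixel's ray), 0 where there is no reading), "camera_matrix" (3x3 intrinsics, pixels), "R" (3x3) and "t" (3): a world point X has camera coordinates R X + t. Camera axes: x right, y down, z forward; pixel columns grow to the right and rows downward; lengths in mm; the calibration is good to about 2 mm. A picture is of the moment at which its call begins.
- ctrl.finish_job(): hands the job in, once; it reports no verdict.
Trained networks look in a picture, given as the dict that the camera call returned (one of the last four; its "shot" number tells which), for a name from the list of things; names that differ only in an ending like _2 or _b are one class to them, and where a whole thing is asked for, a point or a joint stands for the part that bears it (a point fixed in the world has none). Each returns a list of dicts, best first, with "p" (0 to 1); they miss things now and then, are a little off and sometimes report something else, mostly with a low value. They report only what shows in the picture. A call takes as long as a camera call. They do not tell look-alikes from the thing itself.
- cut_out(picture, query): "region" (400x640 bool, what is visible of it) and "box" ([left, top, right, bottom] in pixels, round what is visible of it).
- place_of(picture, query): "centre" ([row, column] in pixels: a listed point, or the origin of a listed thing).
The state is a dict: "time_s": time; "joints": joint angles; "dq": joint speeds; "tau": joint torques, N m; "eef_pos": TCP position; "ee_rot": TCP orientation; "force": force on the tool from outside, world axes, zero at the start; "wrist_torque": the same for the moment, N m; "grip_width": opening from 0.0 (shut) to 1.0 (fully open).
Only numpy, scipy, OpenCV 4.12 (cv2) and the standard library are available. Lean on these libraries where they do the work, as an engineer would, in place of code of your own. Each camera call takes 0.05 s, during which the arm holds its last target. There are 200 camera calls.

## Working session

There is one attempt and no reset: what is moved stays moved. The work goes in short steps, Python scripts to look and compute and a shell command to move; the robot and the scene stay as the last step left them, time stands still between calls to the robot, and variables do not carry over. Pictures are saved under pics/ and viewed, on a budget of 14 in all, crops included, one or two more only if the job needs it, and the job is handed in when it is done.

```bash
ls; mkdir -p pics
cat > h.py <<'E'
import numpy as np, cv2
from rig import sensors, capture, ctrl, cut_out, place_of
N=["egg_cup_mid","salt_shaker_mid","pepper_mill_mid","herb_jar_mid","food_tin_mid","mug_mid","table_caddy","hob_caddy"]
def ray(p,rc):
    K=p["camera_matrix"];R=p["R"];t=p["t"]
    d=R.T@np.linalg.inv(K)@np.array([rc[1],rc[0],1.]);return -R.T@t,d
def at_z(p,rc,z):
    c,d=ray(p,rc);return c+d*(z-c[2])/d[2]
def cloud(p):
    K=p["camera_matrix"];z=p["z_map"];v,u=np.mgrid[:400,:640]
    c=np.stack([(u-K[0,2])*z/K[0,0],(v-K[1,2])*z/K[1,1],z],-1)
    return (c-p["t"])@p["R"]
E
python3 - <<'E'
from h import *
H=dict(egg_cup_mid=28,salt_shaker_mid=45,pepper_mill_mid=77,herb_jar_mid=53,food_tin_mid=36,mug_mid=26,table_caddy=0,hob_caddy=0)
for n in ["scene","side"]:
    p=capture(n);cv2.imwrite(f"pics/{n}.png",p["color"])
    print(n,(-p["R"].T@p["t"]).round())
    for q in N:
        for r in place_of(p,q)[:3]:
            print(q,round(r["p"],2),np.round(r["centre"]),at_z(p,r["centre"],H[q]).round(1))
print(sensors.sense())
E
```

```text
pics
scene [-256. -664.  977.]
egg_cup_mid 0.79 [230. 334.] [533.6  80.9  28. ]
salt_shaker_mid 0.56 [223. 368.] [607.7  22.   45. ]
salt_shaker_mid 0.38 [271. 398.] [ 520.2 -150.6   45. ]
pepper_mill_mid 0.8 [212. 294.] [469.  172.3  77. ]
herb_jar_mid 0.86 [203. 326.] [584.7 162.   53. ]
herb_jar_mid 0.67 [162. 252.] [566.5 480.9  53. ]
food_tin_mid 0.74 [209. 362.] [650.6  84.3  36. ]
food_tin_mid 0.66 [255. 340.] [469.   -3.3  36. ]
mug_mid 0.74 [214. 362.] [645.9  77.2  26. ]
table_caddy 0.69 [270. 399.] [ 562.8 -126.7    0. ]
hob_caddy 0.55 [199. 278.] [540.5 329.5  -0. ]
side [ 328. -471.  590.]
egg_cup_mid 0.57 [248. 331.] [530.2  83.2  28. ]
salt_shaker_mid 0.65 [259. 377.] [596.    5.7  45. ]
pepper_mill_mid 0.47 [257. 373.] [575.2 -15.6  77. ]
herb_jar_mid 0.85 [211. 345.] [592.2 158.6  53. ]
herb_jar_mid 0.7 [151. 294.] [562.2 465.5  53. ]
food_tin_mid 0.82 [284. 313.] [461.4  -2.8  36. ]
mug_mid 0.69 [234. 386.] [657.9  83.4  26. ]
mug_mid 0.23 [250. 336.] [537.6  77.5  26. ]
table_caddy 0.78 [340. 388.] [ 549.8 -137.8    0. ]
hob_caddy 0.71 [194. 304.] [545.6 327.6   0. ]
hob_caddy 0.69 [217. 282.] [467.4 255.7   0. ]
{'time_s': 0.9, 'joints': array([ 9.91610194e-01,  3.12861515e-01,  1.49772138e+00,  4.56574066e-05,
        1.33099155e+00, -2.23429799e-01]), 'dq': array([ 0.00071496,  0.00017365,  0.00069019, -0.00028993,  0.00130441,
       -0.00183628]), 'tau': array([ 3.00271586e-04, -4.12162113e+01, -2.59893107e+01, -1.63035411e-04,
        4.17964393e-04,  4.03625063e-05]), 'eef_pos': array([182.87287926, 492.12200024, 223.30582063]), 'ee_rot': array([-1.68573650e-05,  1.76946956e-01,  9.84220389e-01,  1.70431276e-05]), 'force': array([ 0.35121755,  0.23412406, -0.00104096]), 'wrist_torque': array([-0.02175303, -0.02370201, -0.01299465]), 'grip_width': 0.9948869057011767}
```

Run:
```python
import cv2
a=cv2.imread("pics/scene.png")[110:340,180:500];cv2.imwrite("pics/scene_c.png",cv2.resize(a,None,fx=2.5,fy=2.5,interpolation=cv2.INTER_CUBIC))
```

```text
(no output)
```

View pics/scene_c.png

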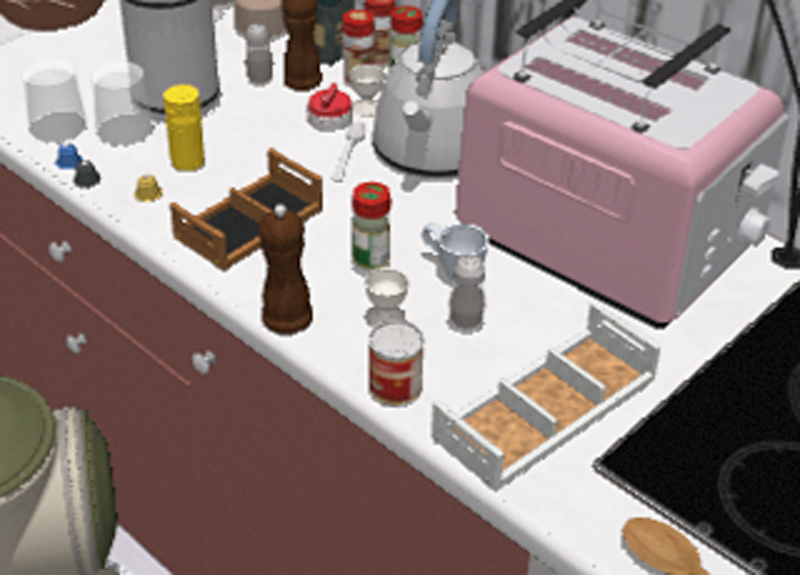

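View pics/side.png

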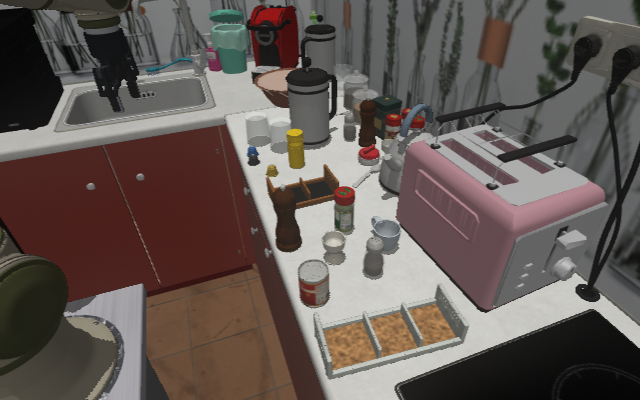

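The two views agree on which items are stock: tin, mill, egg cup, salt, jar and mug lie between the caddies. The yellow-capped jar and the clutter behind are not stock. Next I'll refine positions with depth.

```bash
cat > meas.py <<'E'
from h import *
from scipy.optimize import least_squares
G=dict(egg_cup_mid=(532,82,24.5,38,52),salt_shaker_mid=(602,12,22,10,65),pepper_mill_mid=(469,172,25,114,140),herb_jar_mid=(588,160,21.5,10,80),food_tin_mid=(465,-3,28.5,8,64),mug_mid=(652,82,29,8,50))
def fit(p,g):
    x,y,r,a,b=g;P=cloud(p)[p["z_map"]>0]
    m=(P[:,2]>a)&(P[:,2]<b)&(np.hypot(P[:,0]-x,P[:,1]-y)<r+22);Q=P[m]
    if len(Q)<15:return None
    c=-p["R"].T@p["t"];u=np.array([x,y])-c[:2];u/=np.linalg.norm(u)
    s=least_squares(lambda v:np.hypot(Q[:,0]-v[0],Q[:,1]-v[1])-r,[x,y],loss="soft_l1",f_scale=1.5)
    zt=P[(np.hypot(P[:,0]-s.x[0],P[:,1]-s.x[1])<r)][:,2]
    return s.x.round(1),len(Q),round(float(np.abs(s.fun).mean()),1),np.percentile(zt,98).round(1)
def caddy(P,x,y,L):
    m=(P[:,2]>-5)&(P[:,2]<70)&(abs(P[:,0]-x)<L)&(abs(P[:,1]-y)<75)
    return P[m]
E
python3 - <<'E'
from meas import *
al=[]
for n in ["scene","side"]:
    p=capture(n);C=cloud(p)
    for k,g in G.items(): print(n,k,fit(p,g))
    for k in N[6:]:
        r=cut_out(p,k)
        for q in r[:2]:
            Q=C[q["region"]&(p["z_map"]>0)];Q=Q[(Q[:,2]>6)&(Q[:,2]<56)]
            if k=="table_caddy": al.append(Q) if q is r[0] else 0
            rc=cv2.minAreaRect(Q[:,:2].astype(np.float32));print(k,round(q["p"],2),q["box"],len(Q),np.round(rc[0],1),np.round(rc[1],1),round(rc[2],1),np.percentile(Q[:,2],[1,50,99]).round(1))
    m=(abs(C[...,0]-600)<30)&(abs(C[...,1]+30)<10);print("table z",np.median(C[m][:,2]))
E
```

```text
scene egg_cup_mid (array([532.,  80.]), 117, 3.7, np.float64(59.0))
scene salt_shaker_mid (array([595.1,  17.5]), 239, 2.3, np.float64(91.4))
scene pepper_mill_mid (array([457.5, 166.1]), 167, 2.5, np.float64(146.3))
scene herb_jar_mid (array([587.8, 160.7]), 292, 1.5, np.float64(111.7))
scene food_tin_mid (array([4.62e+02, 2.00e-01]), 342, 1.2, np.float64(74.1))
scene mug_mid (array([648.5,  75.5]), 251, 5.9, np.float64(55.7))
table_caddy 0.89 [351.8, 230.1, 445.2, 305.0] 2526 [ 549.1 -131.1] [ 98.1 245.5] 85.1 [ 6.1 15.4 54.6]
hob_caddy 0.84 [246.3, 170.8, 308.1, 217.7] 1048 [538.3 321.3] [172.  100.3] 1.0 [ 6.1 17.7 55.1]
table z 1.0517226464488143
side egg_cup_mid (array([532.9,  80.4]), 213, 2.6, np.float64(56.1))
side salt_shaker_mid (array([594.9,  17.8]), 441, 1.9, np.float64(89.1))
side pepper_mill_mid (array([456.9, 166.4]), 304, 2.3, np.float64(151.1))
side herb_jar_mid (array([589. , 160.1]), 499, 0.9, np.float64(107.6))
side food_tin_mid (array([ 4.624e+02, -1.000e-01]), 611, 0.5, np.float64(71.9))
side mug_mid (array([647.9,  75.1]), 533, 4.3, np.float64(52.5))
table_caddy 0.6 [312.1, 285.8, 468.0, 380.5] 4150 [ 550.3 -131.3] [ 95.8 238.9] 84.8 [ 6.  14.1 52.6]
hob_caddy 0.83 [268.6, 163.8, 341.3, 211.1] 765 [539.1 321.1] [166.2  97.2] 0.8 [ 6.1 15.1 53. ]
table z -0.876853502956519
```

```bash
python3 -m jog '[[[27,-32,0],[0,0,4],0.2],[[54,-63,0],[0,0,8],0.2],[[81,-95,0],[0,0,12],0.2],[[108,-127,0],[0,0,15.4],0.2],[[135,-159,0],[0,0,15.4],0.2],[[162,-190,0],[0,0,15.4],0.2],[[189,-222,0],[0,0,15.4],0.2],[[216,-254,0],[0,0,15.4],0.2]]' 40
python3 -m jog '[[[27,-32,0],[0,0,0],0.2],[[54,-63,0],[0,0,0],0.2],[[81,-95,-10],[0,0,0],0.2],[[108,-127,-30],[0,0,0],0.2],[[134,-158,-60],[0,0,0],0.2],[[134,-158,-70],[0,0,0],0.2],[[134,-158,-70],[0,0,0],0.2],[[134,-158,-70],[0,0,0],0.2]]'
python3 - <<'E'
from meas import *
p=capture("wrist");cv2.imwrite("pics/w1.png",p["color"])
for k in ["egg_cup_mid","salt_shaker_mid"]:print(k,fit(p,G[k]))
s=sensors.sense();print(s["eef_pos"],s["ee_rot"])
E
```

```text
time_s: 1.87
eef_pos: [399.6, 236.7, 223.5]
ee_rot: [0.0, 0.043, 0.999, 0.0]
force: [0.2, 1.0, -0.4]
grip_width: 0.801
time_s: 2.53
eef_pos: [532.3, 80.3, 152.8]
ee_rot: [-0.001, 0.044, 0.999, 0.0]
force: [-0.4, -0.1, 0.9]
grip_width: 0.798
egg_cup_mid (array([530. ,  83.1]), 862, 2.3, np.float64(246.3))
salt_shaker_mid (array([595.8,  13.9]), 1526, 1.5, np.float64(89.0))
[532.50155659  80.94221071 153.96647435] [1.68813733e-04 4.34203927e-02 9.99056870e-01 1.04820118e-04]
```

View pics/w1.png

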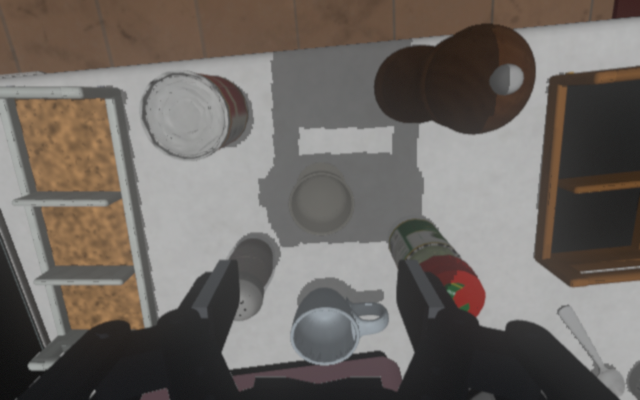

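The wrist view confirms the layout: egg cup at (321,201), midway between the fingers, mug handle pointing +y, and the wide compartments nearest the robot. Now I grip the egg cup.

```bash
python3 -m jog '[[[0,0,-38],[0,0,0],0.2],[[-1,0,-76],[0,0,0],0.2],[[-1,0,-105],[0,0,0],0.2],[[-1,0,-112],[0,0,0],0.2],[[-1,0,-112],[0,0,0],0.3],[[-1,0,-112],[0,0,0],1],[[-1,0,-112],[0,0,0],1],[[-1,0,-112],[0,0,0],1]]' 30
python3 -m jog '[[[0,0,0],[0,0,0],1],[[0,0,0],[0,0,0],1],[[0,0,10],[0,0,0],1],[[0,0,30],[0,0,0],1],[[0,0,60],[0,0,0],1],[[0,0,90],[0,0,0],1],[[0,0,110],[0,0,0],1],[[0,0,110],[0,0,0],1]]'
```

```text
time_s: 3.25
eef_pos: [533.1, 80.9, 44.0]
ee_rot: [0.002, 0.043, 0.999, 0.0]
force: [-0.0, 3.1, 8.6]
grip_width: 0.53
time_s: 3.92
eef_pos: [533.7, 80.3, 157.2]
ee_rot: [0.005, 0.043, 0.999, -0.0]
force: [-0.1, -0.6, 0.0]
grip_width: 0.53
```

Run:
```python
from meas import *
p=capture("side");s=sensors.sense();print(s["eef_pos"],s["ee_rot"],s["force"],s["grip_width"])
p=capture("side");s=sensors.sense();print(s["eef_pos"],s["force"])
cv2.imwrite("pics/s2.png",cv2.resize(p["color"][120:390,230:530],None,fx=2,fy=2))
```

```text
[532.70217772  80.35905264 154.50883491] [ 2.93473683e-03  4.34612461e-02  9.99050788e-01 -1.74413020e-04] [-0.28674046 -0.46658746 -0.99429673] 0.5261911889298603
[531.82055517  80.42253808 152.57041085] [ 0.68163165 -0.06386974 -0.71916923]
```

View pics/s2.png

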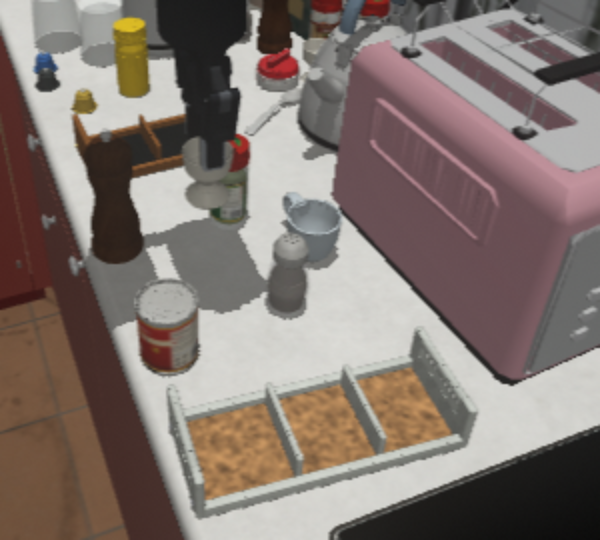

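```bash
python3 - <<'E'
from meas import *
p=capture("scene");C=cloud(p)[p["z_map"]>0]
for y in range(-200,120,40):
    Q=C[(abs(C[:,1]-y)<20)&(C[:,2]>70)&(C[:,0]>600)&(C[:,0]<900)];print(y,np.percentile(Q[:,0],1).round() if len(Q)>5 else None)
E
python3 -m jog '[[[16,-36,0],[0,0,0],1],[[32,-72,0],[0,0,0],1],[[48,-108,0],[0,0,0],1],[[64,-144,0],[0,0,0],1],[[80,-180,0],[0,0,0],1],[[90,-205,0],[0,0,0],1],[[96,-218,0],[0,0,0],1],[[96,-218,0],[0,0,0],1]]'
python3 - <<'E'
from meas import *
p=capture("wrist");cv2.imwrite("pics/w2.png",p["color"])
s=sensors.sense();print(s["eef_pos"],s["ee_rot"])
E
```

```text
-200 621.0
-160 621.0
-120 622.0
-80 622.0
-40 625.0
0 608.0
40 707.0
80 705.0
time_s: 4.73
eef_pos: [627.5, -140.5, 149.3]
ee_rot: [-0.001, 0.045, 0.999, 0.0]
force: [-1.1, 0.6, -0.7]
grip_width: 0.527
[ 627.12474123 -138.44859137  149.56001327] [-1.27083401e-03  4.44200026e-02  9.99012025e-01  4.70409437e-04]
```

View pics/w2.png

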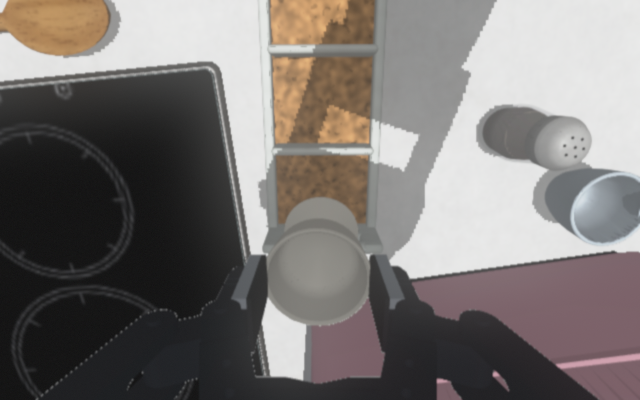

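Run:
```python
from meas import *
p=capture("side");C=cloud(p)[p["z_map"]>0]
for y in range(-240,120,20):
    Q=C[(abs(C[:,1]-y)<10)&(C[:,2]>30)&(C[:,2]<300)&(C[:,0]>650)&(C[:,0]<900)];print(y,np.percentile(Q[:,0],1).round() if len(Q)>5 else None)
s=sensors.sense();print(s["eef_pos"],s["joints"].round(2))
p=capture("wrist");
r=cut_out(p,"table_caddy");print(r and (r[0]["p"],r[0]["box"]))
C=cloud(p);m=(p["z_map"]>0)&(C[...,2]>9)&(C[...,2]<45)&(C[...,0]<650)&(abs(C[...,1]+131)<70);Q=C[m];
rl=Q[(Q[:,2]>9)&(Q[:,2]<17)&(Q[:,0]<600)]
for x in range(500,600,20):
    q=rl[abs(rl[:,0]-x)<10];print(x,len(q),np.percentile(q[:,1],[2,98]).round(1) if len(q) else 0)
d=Q[(Q[:,2]>28)&(Q[:,2]<40)&(Q[:,0]<612)];h,e=np.histogram(d[:,0],bins=np.arange(480,625,5));print(list(zip(e[:-1],h)))
```

```text
-240 None
-220 None
-200 None
-180 658.0
-160 662.0
-140 663.0
-120 666.0
-100 721.0
-80 720.0
-60 721.0
-40 718.0
-20 718.0
0 883.0
20 711.0
40 651.0
60 668.0
80 673.0
100 651.0
[ 626.98407532 -137.25926004  149.9646951 ] [-0.4   0.63  1.21  0.    1.31 -1.88]
(0.7, [253.3, 0.0, 384.7, 254.9])
500 683 [-172.3  -79. ]
520 672 [-174.   -80.4]
540 604 [-175.9  -82.4]
560 558 [-177.7  -84.2]
580 565 [-179.3  -85.8]
[(np.int64(480), np.int64(0)), (np.int64(485), np.int64(0)), (np.int64(490), np.int64(0)), (np.int64(495), np.int64(0)), (np.int64(500), np.int64(0)), (np.int64(505), np.int64(0)), (np.int64(510), np.int64(0)), (np.int64(515), np.int64(251)), (np.int64(520), np.int64(624)), (np.int64(525), np.int64(143)), (np.int64(530), np.int64(0)), (np.int64(535), np.int64(0)), (np.int64(540), np.int64(0)), (np.int64(545), np.int64(0)), (np.int64(550), np.int64(0)), (np.int64(555), np.int64(0)), (np.int64(560), np.int64(0)), (np.int64(565), np.int64(0)), (np.int64(570), np.int64(0)), (np.int64(575), np.int64(0)), (np.int64(580), np.int64(0)), (np.int64(585), np.int64(141)), (np.int64(590), np.int64(547)), (np.int64(595), np.int64(197)), (np.int64(600), np.int64(0)), (np.int64(605), np.int64(0)), (np.int64(610), np.int64(0)), (np.int64(615), np.int64(0))]
```

```bash
python3 -m jog '[[[1,0,-35],[0,0,0],1],[[1,0,-70],[0,0,0],1],[[1,0,-92],[0,0,0],1],[[1,0,-99],[0,0,0],1],[[1,0,-102],[0,0,0],1],[[1,0,-103],[0,0,0],1],[[1,0,-103],[0,0,0],1],[[1,0,-103],[0,0,0],1]]'
python3 -m jog '[[[0,0,0],[0,0,0],0.25],[[0,0,0],[0,0,0],0.25],[[0,0,0],[0,0,0],0.25],[[0,0,10],[0,0,0],0.25],[[0,0,40],[0,0,0],0.25],[[0,0,75],[0,0,0],0.25],[[0,0,104],[0,0,0],0.25],[[0,0,104],[0,0,0],0.25]]'
```

```text
time_s: 5.6
eef_pos: [629.0, -136.9, 49.4]
ee_rot: [0.001, 0.043, 0.999, -0.0]
force: [-0.0, -0.1, -1.0]
grip_width: 0.525
time_s: 6.27
eef_pos: [631.0, -138.5, 160.0]
ee_rot: [0.005, 0.043, 0.999, -0.002]
force: [0.8, -0.3, -0.5]
grip_width: 0.752
```

```bash
python3 -m jog '[[[-5,25,0],[0,0,5],0.25],[[-12,55,0],[0,0,11],0.25],[[-20,90,0],[0,0,17],0.25],[[-28,125,0],[0,0,23],0.25],[[-33,150,0],[0,0,25],0.25],[[-33.5,154,0],[0,0,25],0.25],[[-33.5,154,0],[0,0,25],0.25],[[-33.5,154,0],[0,0,25],0.25]]'
python3 - <<'E'
from meas import *
p=capture("wrist");cv2.imwrite("pics/w3.png",p["color"])
for k in ["salt_shaker_mid","mug_mid"]:print(k,fit(p,G[k]))
s=sensors.sense();print(s["eef_pos"],s["ee_rot"])
p=capture("side")
for k in ["salt_shaker_mid","mug_mid"]:print(k,fit(p,G[k]))
C=cloud(p);Q=C[(p["z_map"]>0)&(np.hypot(C[...,0]-629,C[...,1]+138)<30)];print("egg",np.percentile(Q[:,2],[50,90,99]))
Q=Q[Q[:,2]>48];print(Q[:,:2].min(0),Q[:,:2].max(0))
E
```

```text
time_s: 6.93
eef_pos: [595.3, 15.9, 152.6]
ee_rot: [0.0, -0.173, 0.985, -0.0]
force: [0.2, -1.7, 0.0]
grip_width: 0.754
salt_shaker_mid (array([597.4,  17.1]), 1172, 1.8, np.float64(241.3))
mug_mid (array([647.8,  72.7]), 3145, 4.6, np.float64(53.1))
[595.37781064  15.38336928 152.406287  ] [ 1.14485126e-04 -1.73044776e-01  9.84913933e-01 -1.94532837e-04]
salt_shaker_mid (array([595. ,  17.7]), 440, 1.8, np.float64(457.9))
mug_mid (array([648.1,  75. ]), 538, 4.5, np.float64(444.8))
egg [37.18505555 58.8349672  61.7667845 ]
[ 605.67468914 -160.8765056 ] [ 654.28144881 -112.33378563]
```

View pics/w3.png

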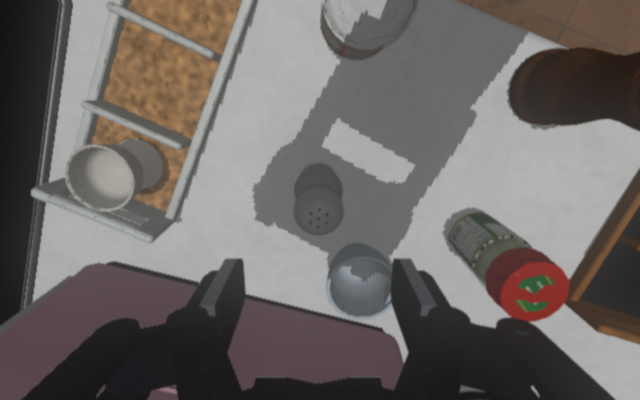

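The egg cup stands upright in the far compartment (top at z of about 61 mm, centred). The salt shaker at (318,200) is on the jaw centre line, and the fingers clear the mug.

```bash
python3 -m jog '[[[0,1,-36],[0,0,0],0.25],[[0,1,-72],[0,0,0],0.25],[[0,1,-98],[0,0,0],0.25],[[0,1,-106],[0,0,0],0.25],[[0,1,-106],[0,0,0],0.25],[[0,1,-106],[0,0,0],1],[[0,1,-106],[0,0,0],1],[[0,1,-106],[0,0,0],1]]' 35
python3 -m jog '[[[0,0,0],[0,0,0],1],[[0,0,0],[0,0,0],1],[[0,0,10],[0,0,0],1],[[0,0,35],[0,0,0],1],[[0,0,70],[0,0,0],1],[[0,0,98],[0,0,0],1],[[0,0,106],[0,0,0],1],[[0,0,106],[0,0,0],1]]'
python3 -m jog '[[[-5,-20,0],[0,0,-4],1],[[-13,-50,0],[0,0,-9],1],[[-21,-82,0],[0,0,-14],1],[[-29,-115,0],[0,0,-20],1],[[-36,-138,0],[0,0,-24],1],[[-39,-148.5,0],[0,0,-25],1],[[-39,-148.5,0],[0,0,-25],1],[[-39,-148.5,0],[0,0,-25],1]]'
python3 - <<'E'
from meas import *
p=capture("wrist");cv2.imwrite("pics/w4.png",p["color"])
s=sensors.sense();print(s["eef_pos"],s["ee_rot"],s["grip_width"])
E
```

```text
time_s: 7.7
eef_pos: [596.3, 17.0, 48.5]
ee_rot: [0.002, -0.174, 0.985, -0.001]
force: [-1.0, -0.3, 3.2]
grip_width: 0.379
time_s: 8.37
eef_pos: [596.1, 17.4, 155.3]
ee_rot: [0.002, -0.174, 0.985, -0.001]
force: [0.0, 0.2, -1.9]
grip_width: 0.379
time_s: 9.03
eef_pos: [555.9, -130.4, 151.4]
ee_rot: [-0.001, 0.043, 0.999, 0.001]
force: [-0.2, -0.3, -1.6]
grip_width: 0.379
[ 556.10424689 -129.85816036  151.62411087] [-5.16400633e-04  4.24421489e-02  9.99098696e-01  4.39774317e-04] 0.3823387234080943
```

View pics/w4.png

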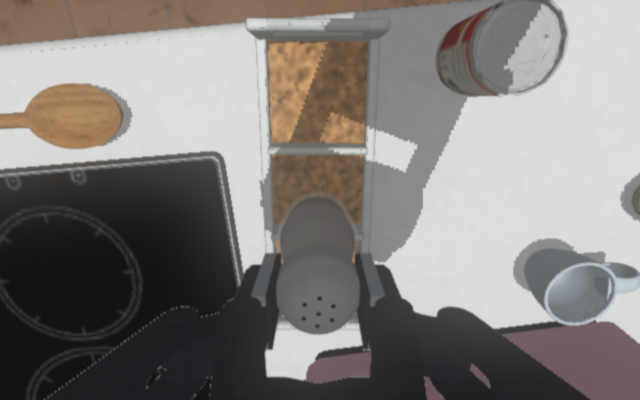

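```bash
python3 -m jog '[[[0,0,-35],[0,0,0],1],[[0,0,-70],[0,0,0],1],[[0,0,-90],[0,0,0],1],[[0,0,-97],[0,0,0],1],[[0,0,-99],[0,0,0],1],[[0,0,-100],[0,0,0],1],[[0,0,-100],[0,0,0],1],[[0,0,-100],[0,0,0],1]]'
python3 -m jog '[[[0,0,0],[0,0,0],0.3],[[0,0,0],[0,0,0],0.3],[[0,0,0],[0,0,0],0.3],[[0,0,0],[0,0,0],0.3],[[0,0,30],[0,0,0],0.3],[[0,0,65],[0,0,0],0.2],[[0,0,100],[0,0,0],0.1],[[0,0,140],[0,0,0],0.1]]'
python3 - <<'E'
from meas import *
p=capture("side");cv2.imwrite("pics/s5.png",cv2.resize(p["color"][120:390,230:530],None,fx=2,fy=2))
C=cloud(p)
Q=C[(p["z_map"]>0)&(np.hypot(C[...,0]-556,C[...,1]+131)<30)&(C[...,2]<130)];print("salt",np.percentile(Q[:,2],[50,90,99]))
print(fit(p,(556,-131,22,15,35)),fit(p,(457,166,25,114,140)))
E
```

```text
time_s: 9.75
eef_pos: [556.9, -129.7, 53.5]
ee_rot: [0.001, 0.042, 0.999, 0.0]
force: [-2.2, 2.5, 6.1]
grip_width: 0.385
time_s: 10.42
eef_pos: [555.5, -130.8, 193.1]
ee_rot: [-0.001, 0.043, 0.999, 0.0]
force: [0.2, -0.8, -0.2]
grip_width: 0.899
salt [47.6781022  91.14099335 94.1399679 ]
(array([ 555.7, -130.3]), 503, 11.8, np.float64(498.7)) (array([457.1, 166.3]), 303, 2.3, np.float64(150.8))
```

View pics/s5.png

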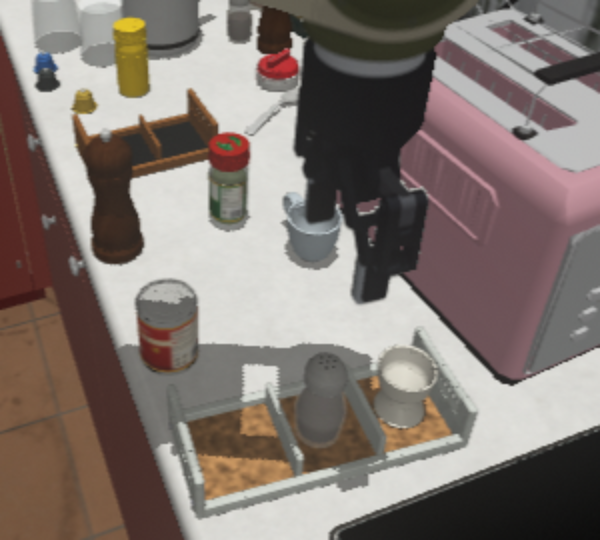

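Egg cup and salt both stand upright in the narrow compartments. On to the pepper mill.

```bash
python3 -m jog '[[[-12,37,20],[0,0,0],0.05],[[-25,75,35],[0,0,0],0.05],[[-38,113,40],[0,0,0],0.05],[[-50,151,40],[0,0,0],0.05],[[-63,189,40],[0,0,0],0.05],[[-76,227,40],[0,0,0],0.05],[[-88,265,40],[0,0,0],0.05],[[-98,296,40],[0,0,0],0.05]]'
python3 -m jog '[[[-1,1.5,0],[0,0,0],0.05],[[-1,1.5,0],[0,0,0],0.05],[[-1,1.5,0],[0,0,0],0.05],[[-1,1.5,0],[0,0,0],0.05],[[-1,1.5,0],[0,0,0],0.05],[[-1,1.5,0],[0,0,0],0.05],[[-1,1.5,0],[0,0,0],0.05],[[-1,1.5,0],[0,0,0],0.05]]'
python3 - <<'E'
from meas import *
p=capture("wrist");cv2.imwrite("pics/w6.png",p["color"])
C=cloud(p);m=(p["z_map"]>0)&(np.hypot(C[...,0]-457,C[...,1]-166)<45)
for a,b in [(146,165),(130,146),(112,125),(2,15)]:
    Q=C[m&(C[...,2]>a)&(C[...,2]<b)];print(a,len(Q),Q[:,:2].mean(0).round(1) if len(Q) else '',Q[:,:2].min(0).round(1) if len(Q) else '',Q[:,:2].max(0).round(1) if len(Q) else '')
s=sensors.sense();print(s["eef_pos"],s["ee_rot"],s["grip_width"])
for r in place_of(p,"pepper_mill_mid"):print(r,at_z(p,r["centre"],77))
E
```

```text
time_s: 11.13
eef_pos: [456.9, 167.2, 232.3]
ee_rot: [0.0, 0.043, 0.999, 0.0]
force: [0.0, 0.7, -0.1]
grip_width: 0.952
time_s: 11.8
eef_pos: [457.3, 166.1, 232.3]
ee_rot: [-0.0, 0.044, 0.999, -0.0]
force: [0.5, -0.1, 0.5]
grip_width: 0.95
146 238 [455.9 165.2] [451.  159.4] [462.4 170.9]
130 2856 [453.4 164.8] [432.7 140.3] [481.  188.5]
112 25 [434.  165.6] [432.2 151.8] [437.9 180.3]
2 207 [436.1 164.1] [427.6 122.7] [470.1 201. ]
[457.19295594 166.21110952 232.26713889] [-3.51549038e-05  4.37381837e-02  9.99043027e-01 -8.15732798e-06] 0.9494714196097067
```

View pics/w6.png

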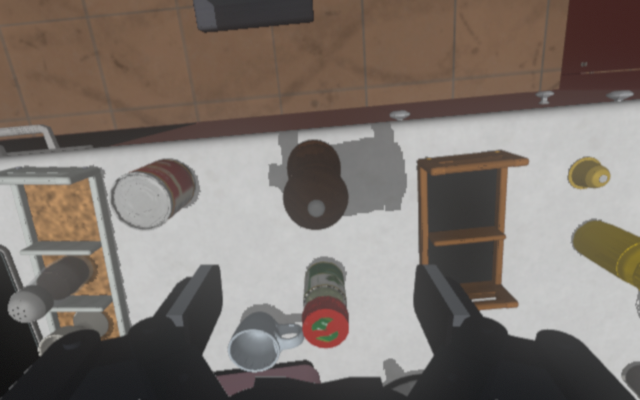

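The mill's knob (316,208) is at (456,165), on the jaw centre line. I descend and grip.

```bash
python3 -m jog '[[[0,-1,-36],[0,0,0],0.05],[[0,-1,-72],[0,0,0],0.05],[[0,-1,-102],[0,0,0],0.05],[[0,-1,-112],[0,0,0],0.05],[[0,-1,-112],[0,0,0],0.05],[[0,-1,-112],[0,0,0],1],[[0,-1,-112],[0,0,0],1],[[0,-1,-112],[0,0,0],1]]' 50
python3 -m jog '[[[0,0,0],[0,0,0],1],[[0,0,0],[0,0,0],1],[[0,0,0],[0,0,0],1],[[0,0,10],[0,0,0],1],[[0,0,30],[0,0,0],1],[[0,0,60],[0,0,0],1],[[0,0,90],[0,0,0],1],[[0,0,95],[0,0,0],1]]'
```

```text
time_s: 12.57
eef_pos: [458.1, 165.6, 122.0]
ee_rot: [0.002, 0.043, 0.999, 0.0]
force: [-0.4, -0.2, 1.0]
grip_width: 0.546
time_s: 13.23
eef_pos: [459.0, 165.8, 221.1]
ee_rot: [0.005, 0.043, 0.999, 0.001]
force: [0.3, -1.1, 1.2]
grip_width: 0.001
```

Run:
```python
from meas import *
p=capture("side");cv2.imwrite("pics/s7.png",cv2.resize(p["color"][100:340,230:530],None,fx=2,fy=2))
print(fit(p,(457,166,25,114,140)),fit(p,(457,166,25,114,140)))
C=cloud(p);Q=C[(p["z_map"]>0)&(np.hypot(C[...,0]-457,C[...,1]-166)<50)&(C[...,2]<175)];print(np.percentile(Q[:,2],[50,90,99]))
Q=Q[(Q[:,2]>20)];
for a in range(20,160,8):
    q=Q[abs(Q[:,2]-a)<4]; print(a,len(q),np.ptp(q[:,0]).round() if len(q) else 0,np.ptp(q[:,1]).round() if len(q) else 0)
```

```text
(array([457.1, 166.8]), 305, 2.5, np.float64(336.0)) (array([457.1, 166.8]), 305, 2.5, np.float64(336.0))
[ 15.84218643 132.42785436 147.9613341 ]
20 26 45.0 19.0
28 59 50.0 24.0
36 78 53.0 30.0
44 91 50.0 35.0
52 87 47.0 27.0
60 75 41.0 29.0
68 64 37.0 21.0
76 52 37.0 25.0
84 51 38.0 17.0
92 44 38.0 14.0
100 49 43.0 19.0
108 93 47.0 26.0
116 47 42.0 23.0
124 79 49.0 27.0
132 122 47.0 37.0
140 156 38.0 33.0
148 21 14.0 9.0
156 15 10.0 9.0
```

View pics/s7.png

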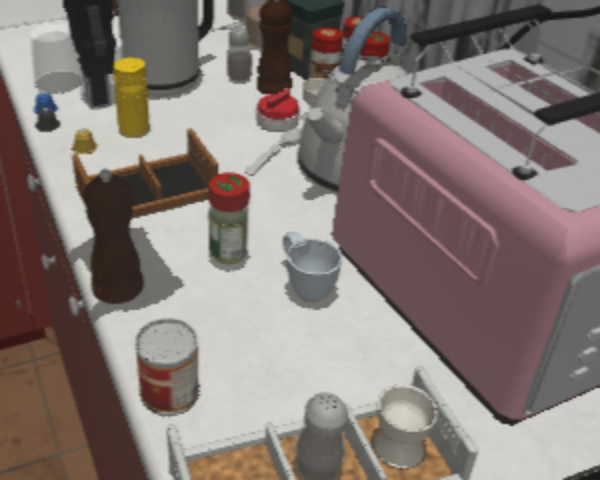

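The mill slipped out of the grip but still stands in place. I'll retry lower, at the neck under the head, with more force.

```bash
python3 -m jog '[[[0,1,0],[0,0,0],0.05],[[0,1,0],[0,0,0],0.05],[[0,1,0],[0,0,0],0.05],[[0,1,0],[0,0,0],0.05],[[0,1,-10],[0,0,0],0.05],[[0,1,-30],[0,0,0],0.05],[[0,1,-60],[0,0,0],0.05],[[0,1,-90],[0,0,0],0.05]]' 60
python3 -m jog '[[[0,0,-12],[0,0,0],0.05],[[0,0,-16],[0,0,0],0.05],[[0,0,-16],[0,0,0],0.05],[[0,0,-16],[0,0,0],1],[[0,0,-16],[0,0,0],1],[[0,0,-16],[0,0,0],1],[[0,0,-16],[0,0,0],1],[[0,0,-16],[0,0,0],1]]' 60
python3 -m jog '[[[0,0,0],[0,0,0],1],[[0,0,0],[0,0,0],1],[[0,0,3],[0,0,0],1],[[0,0,8],[0,0,0],1],[[0,0,15],[0,0,0],1],[[0,0,25],[0,0,0],1],[[0,0,30],[0,0,0],1],[[0,0,30],[0,0,0],1]]'
```

```text
time_s: 13.95
eef_pos: [456.9, 166.4, 123.6]
ee_rot: [0.0, 0.044, 0.999, 0.0]
force: [0.8, 0.3, -0.7]
grip_width: 0.949
time_s: 14.62
eef_pos: [458.1, 166.5, 111.0]
ee_rot: [0.002, 0.043, 0.999, 0.0]
force: [0.0, -0.4, 7.5]
grip_width: 0.534
time_s: 15.28
eef_pos: [457.8, 166.6, 140.8]
ee_rot: [0.001, 0.043, 0.999, 0.0]
force: [-0.2, -0.5, -1.8]
grip_width: 0.534
```

```bash
python3 -m jog '[[[0,0,15],[0,0,0],1],[[0,-5,35],[0,0,0],1],[[1,-20,55],[0,0,0],1],[[3,-45,68],[0,0,0],1],[[6,-80,70],[0,0,0],1],[[9,-115,70],[0,0,0],1],[[11,-150,70],[0,0,0],1],[[14,-185,70],[0,0,0],1]]'
python3 -m jog '[[[2,-35,0],[0,0,0],1],[[5,-65,0],[0,0,0],1],[[7,-90,0],[0,0,0],1],[[7.5,-105.5,0],[0,0,0],1],[[7.5,-105.5,0],[0,0,0],1],[[7.5,-105.5,-5],[0,0,0],1],[[7.5,-105.5,-20],[0,0,0],1],[[7.5,-105.5,-30],[0,0,0],1]]'
python3 - <<'E'
from meas import *
p=capture("side");cv2.imwrite("pics/s8.png",cv2.resize(p["color"][100:390,200:530],None,fx=2,fy=2))
s=sensors.sense();print(s["eef_pos"],s["ee_rot"],s["grip_width"])
E
```

```text
time_s: 15.95
eef_pos: [470.7, -20.1, 209.3]
ee_rot: [0.0, 0.043, 0.999, 0.0]
force: [0.4, 0.7, -1.5]
grip_width: 0.529
time_s: 16.62
eef_pos: [478.2, -122.8, 178.1]
ee_rot: [-0.0, 0.043, 0.999, 0.0]
force: [-0.7, 0.9, -2.6]
grip_width: 0.527
[ 477.47794134 -122.41838809  176.29585545] [-0.00196165  0.04292228  0.99907595  0.00103491] 0.5297873609700976
```

View pics/s8.png

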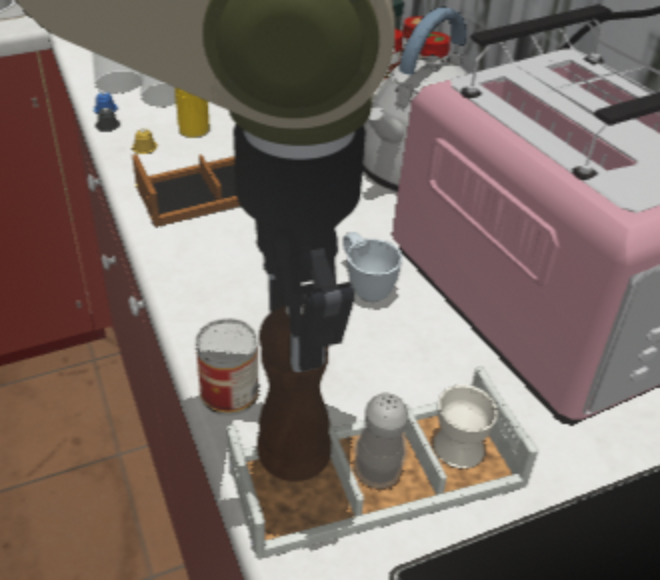

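The mill hangs upright over the wide compartment. Lowering.

```bash
python3 -m jog '[[[0,0,-20],[0,0,0],1],[[0,0,-42],[0,0,0],1],[[0,0,-55],[0,0,0],1],[[0,0,-60],[0,0,0],1],[[0,0,-62],[0,0,0],1],[[0,0,-63],[0,0,0],1],[[0,0,-64],[0,0,0],1],[[0,0,-64],[0,0,0],1]]'
python3 -m jog '[[[0,0,-0.5],[0,0,0],0.8],[[0,0,-0.5],[0,0,0],0.5],[[0,0,-0.5],[0,0,0],0.1],[[0,0,-0.5],[0,0,0],0.05],[[0,0,-0.5],[0,0,0],0.05],[[0,0,-0.5],[0,0,0],0.05],[[0,0,10],[0,0,0],0.05],[[0,0,30],[0,0,0],0.05]]'
python3 -m jog '[[[0,0,40],[0,0,0],0.05],[[0,0,70],[0,0,0],0.05],[[-2,20,70],[0,0,0],0.05],[[-6,50,60],[0,0,0],0.05],[[-10,85,40],[0,0,0],0.05],[[-14,115,20],[0,0,0],0.05],[[-16,124,10],[0,0,0],0.05],[[-16,124,10],[0,0,0],0.05]]'
python3 - <<'E'
from meas import *
p=capture("side");cv2.imwrite("pics/s9.png",cv2.resize(p["color"][100:390,200:530],None,fx=2,fy=2))
print(fit(p,(479,-124,25,119,145)),fit(p,G["food_tin_mid"]))
C=cloud(p);Q=C[(p["z_map"]>0)&(np.hypot(C[...,0]-479,C[...,1]+124)<30)&(C[...,2]<175)];print(np.percentile(Q[:,2],[50,90,99]))
p=capture("wrist");print(fit(p,G["food_tin_mid"]))
s=sensors.sense();print(s["eef_pos"],s["ee_rot"],s["grip_width"])
E
```

```text
time_s: 17.33
eef_pos: [479.1, -124.1, 116.2]
ee_rot: [0.001, 0.043, 0.999, -0.0]
force: [-0.2, 0.4, 0.7]
grip_width: 0.531
time_s: 18.0
eef_pos: [477.6, -123.6, 144.0]
ee_rot: [-0.002, 0.044, 0.999, 0.001]
force: [-0.5, -0.2, 0.1]
grip_width: 0.949
time_s: 18.67
eef_pos: [461.0, 2.1, 153.5]
ee_rot: [-0.002, 0.042, 0.999, 0.001]
force: [0.1, 0.3, -0.9]
grip_width: 0.944
(array([ 478.8, -124.2]), 553, 2.7, np.float64(158.6)) (array([ 4.624e+02, -1.000e-01]), 601, 0.5, np.float64(459.0))
[115.26631598 147.05114808 158.95945534]
(array([4.63e+02, 1.00e-01]), 799, 0.2, np.float64(248.2))
[ 4.62935704e+02 -3.73644622e-01  1.55726692e+02] [ 1.84724860e-04  4.32148343e-02  9.99065771e-01 -1.71637445e-04] 0.9500268936125776
```

View pics/s9.png

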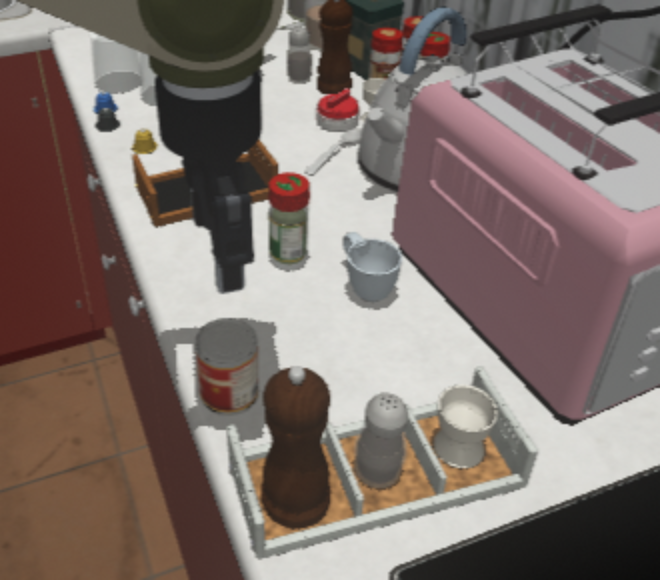

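```bash
python3 -m jog '[[[0,0.4,-36],[0,0,0],0.05],[[0,0.4,-72],[0,0,0],0.05],[[0,0.4,-98],[0,0,0],0.05],[[0,0.4,-107],[0,0,0],0.05],[[0,0.4,-107],[0,0,0],0.05],[[0,0.4,-107],[0,0,0],1],[[0,0.4,-107],[0,0,0],1],[[0,0.4,-107],[0,0,0],1]]' 50
python3 -m jog '[[[0,0,0],[0,0,0],1],[[0,0,0],[0,0,0],1],[[0,0,5],[0,0,0],1],[[0,0,20],[0,0,0],1],[[0,0,45],[0,0,0],1],[[0,0,75],[0,0,0],1],[[0,0,95],[0,0,0],1],[[0,0,95],[0,0,0],1]]'
```

```text
time_s: 19.43
eef_pos: [464.1, -0.2, 50.6]
ee_rot: [0.002, 0.044, 0.999, -0.001]
force: [-2.7, -1.0, 7.5]
grip_width: 0.643
time_s: 20.1
eef_pos: [464.7, -0.1, 148.2]
ee_rot: [0.004, 0.043, 0.999, -0.001]
force: [0.8, 0.6, -0.7]
grip_width: 0.643
```

```bash
python3 -m jog '[[[3,25,0],[0,0,1],1],[[8,60,0],[0,0,2],1],[[12,95,0],[0,0,3],1],[[16,130,0],[0,0,4],1],[[21,165,0],[0,0,5],1],[[25,200,0],[0,0,6],1],[[30,235,0],[0,0,6],1],[[34,270,0],[0,0,6],1]]'
python3 -m jog '[[[4,30,0],[0,0,0],1],[[5,45,0],[0,0,0],1],[[6,50.5,0],[0,0,0],1],[[6,50.5,0],[0,0,0],1],[[6,50.5,0],[0,0,0],1],[[6,50.5,0],[0,0,0],1],[[6,50.5,0],[0,0,0],1],[[6,50.5,0],[0,0,0],1]]'
python3 - <<'E'
from meas import *
p=capture("wrist");cv2.imwrite("pics/w10.png",p["color"])
s=sensors.sense();print(s["eef_pos"],s["ee_rot"],s["grip_width"])
C=cloud(p);m=(p["z_map"]>0)
Q=C[m&(C[...,2]>9)&(C[...,2]<17)&(abs(C[...,1]-321)<60)]
for x in range(460,620,20):
    q=Q[abs(Q[:,0]-x)<10];print(x,len(q),np.percentile(q[:,1],[2,98]).round(1) if len(q) else 0)
E
```

```text
time_s: 20.77
eef_pos: [496.3, 272.1, 143.1]
ee_rot: [-0.0, -0.009, 1.0, -0.0]
force: [0.8, 0.7, -1.8]
grip_width: 0.644
time_s: 21.43
eef_pos: [502.8, 320.0, 143.5]
ee_rot: [0.0, -0.008, 1.0, -0.0]
force: [-0.1, 0.3, -2.4]
grip_width: 0.64
[502.77131777 320.18929551 143.46130218] [ 5.63532228e-05 -8.35730059e-03  9.99965076e-01  2.88333512e-06] 0.6446843263112673
460 176 [278.7 363.8]
480 462 [275.1 368.2]
500 476 [275.6 368.6]
520 400 [275.9 369. ]
540 74 [275.6 369.5]
560 0 0
580 0 0
600 0 0
```

View pics/w10.png

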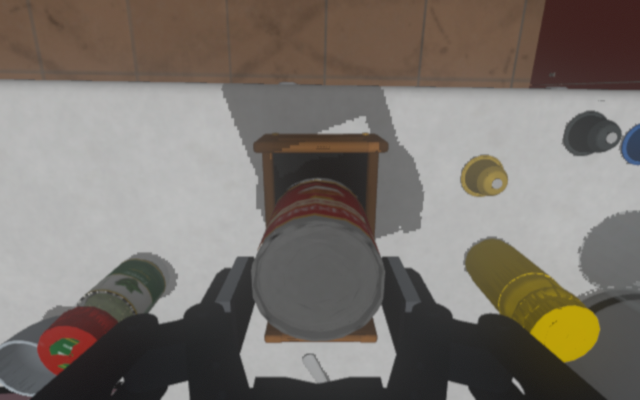

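```bash
python3 -m jog '[[[0,1,-30],[0,0,0],1],[[0,1,-60],[0,0,0],1],[[0,1,-78],[0,0,0],1],[[0,1,-85],[0,0,0],1],[[0,1,-87],[0,0,0],1],[[0,1,-88],[0,0,0],1],[[0,1,-89],[0,0,0],1],[[0,1,-89],[0,0,0],1]]'
python3 -m jog '[[[0,0,0],[0,0,0],0.8],[[0,0,0],[0,0,0],0.4],[[0,0,0],[0,0,0],0.1],[[0,0,0],[0,0,0],0.1],[[0,0,10],[0,0,0],0.1],[[0,0,40],[0,0,0],0.1],[[0,0,75],[0,0,0],0.1],[[0,0,110],[0,0,0],0.1]]'
python3 -m jog '[[[10,-15,5],[0,0,0],0.2],[[25,-45,5],[0,0,0],0.25],[[43,-80,5],[0,0,0],0.25],[[60,-112,5],[0,0,0],0.25],[[76,-142,5],[0,0,0],0.25],[[85,-160,5],[0,0,0],0.25],[[86,-161,5],[0,0,0],0.25],[[86,-161,5],[0,0,0],0.25]]'
python3 - <<'E'
from meas import *
p=capture("wrist");cv2.imwrite("pics/w11.png",p["color"])
s=sensors.sense();print(s["eef_pos"],s["ee_rot"],s["grip_width"])
g=(588.5,160,22,90,104);print(fit(p,g),fit(p,G["herb_jar_mid"]));C=cloud(p);Q=C[(p["z_map"]>0)&(np.hypot(C[...,0]-588,C[...,1]-160)<35)&(C[...,2]>98)&(C[...,2]<112)];print("cap",len(Q),Q.min(0),Q.max(0))
p=capture("side");print(fit(p,(503,321.5,28.5,15,70)));C=cloud(p);Q=C[(p["z_map"]>0)&(np.hypot(C[...,0]-503,C[...,1]-321)<20)&(C[...,2]<130)];print(np.percentile(Q[:,2],[5,50,95]))
E
```

```text
time_s: 22.15
eef_pos: [503.3, 321.9, 55.8]
ee_rot: [0.001, -0.009, 1.0, 0.0]
force: [-1.4, -1.2, 3.4]
grip_width: 0.638
time_s: 22.82
eef_pos: [502.3, 321.8, 166.2]
ee_rot: [-0.0, -0.009, 1.0, -0.0]
force: [0.7, 0.7, 0.4]
grip_width: 0.903
time_s: 23.48
eef_pos: [589.0, 160.1, 169.8]
ee_rot: [0.0, -0.008, 1.0, 0.0]
force: [0.7, 1.7, 0.3]
grip_width: 0.749
[588.50858564 161.16989247 169.76120945] [ 1.72379609e-04 -8.67535895e-03  9.99962337e-01  1.83363018e-04] 0.752625228017787
(array([590.1, 161.6]), 435, 0.4, np.float64(258.5)) (array([589. , 161.6]), 941, 0.4, np.float64(258.5))
cap 3503 [568.11842717 140.00682411  98.03032165] [612.26553595 183.40934807 108.81255147]
(array([501.3, 322.2]), 550, 5.0, np.float64(76.8))
[72.26898571 74.02425888 75.65547639]
```

View pics/w11.png

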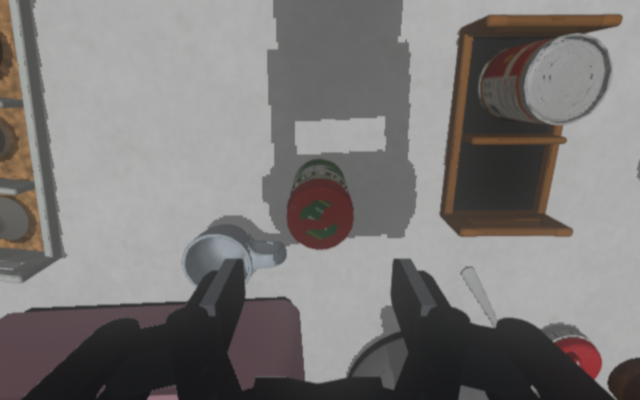

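```bash
python3 -m jog '[[[1,1,-30],[0,0,0],0.25],[[1,1,-60],[0,0,0],0.25],[[1,1,-80],[0,0,0],0.25],[[1,1,-88],[0,0,0],0.25],[[1,1,-90],[0,0,0],0.25],[[1,1,-90],[0,0,0],1],[[1,1,-90],[0,0,0],1],[[1,1,-90],[0,0,0],1]]' 45
python3 -m jog '[[[0,0,0],[0,0,0],1],[[0,0,0],[0,0,0],1],[[0,0,5],[0,0,0],1],[[0,0,20],[0,0,0],1],[[0,0,45],[0,0,0],1],[[0,0,75],[0,0,0],1],[[0,0,90],[0,0,0],1],[[0,0,90],[0,0,0],1]]'
```

```text
time_s: 24.25
eef_pos: [590.5, 162.2, 81.1]
ee_rot: [0.002, -0.009, 1.0, 0.0]
force: [0.2, 0.6, 4.0]
grip_width: 0.502
time_s: 24.92
eef_pos: [591.0, 162.0, 173.5]
ee_rot: [0.003, -0.009, 1.0, 0.0]
force: [0.0, -0.3, -0.2]
grip_width: 0.497
```

```bash
python3 -m jog '[[[-1,25,0],[0,0,0],1],[[-3,60,0],[0,0,0],1],[[-5,95,0],[0,0,0],1],[[-7,125,0],[0,0,0],1],[[-8,150,0],[0,0,0],1],[[-9,161,0],[0,0,0],1],[[-9,161,0],[0,0,0],1],[[-9,161,0],[0,0,0],1]]'
python3 - <<'E'
from meas import *
p=capture("wrist");cv2.imwrite("pics/w12.png",p["color"])
s=sensors.sense();print(s["eef_pos"],s["ee_rot"],s["grip_width"])
C=cloud(p);m=(p["z_map"]>0)
Q=C[m&(C[...,2]>9)&(C[...,2]<17)&(abs(C[...,1]-321)<60)]
for x in range(520,640,20):
    q=Q[abs(Q[:,0]-x)<10];print(x,len(q),np.percentile(q[:,1],[2,98]).round(1) if len(q) else 0)
d=C[m&(C[...,2]>28)&(C[...,2]<38)&(abs(C[...,1]-321)<35)&(C[...,0]>530)];print(np.percentile(d[:,0],[2,25,50,75,98]).round(1))
E
```

```text
time_s: 25.58
eef_pos: [580.4, 322.2, 168.4]
ee_rot: [-0.001, -0.009, 1.0, -0.0]
force: [-0.7, 0.1, -1.2]
grip_width: 0.504
[580.72024532 321.59272703 168.74018115] [-4.25409020e-04 -8.45134064e-03  9.99964113e-01 -4.09244269e-04] 0.49527371160225825
520 479 [276.  369.1]
540 525 [276.4 369.3]
560 417 [276.7 369.7]
580 408 [277.1 369.9]
600 378 [277.4 370.5]
620 146 [278.  370.3]
[543.5 545.8 548.6 753.3 777. ]
```

View pics/w12.png

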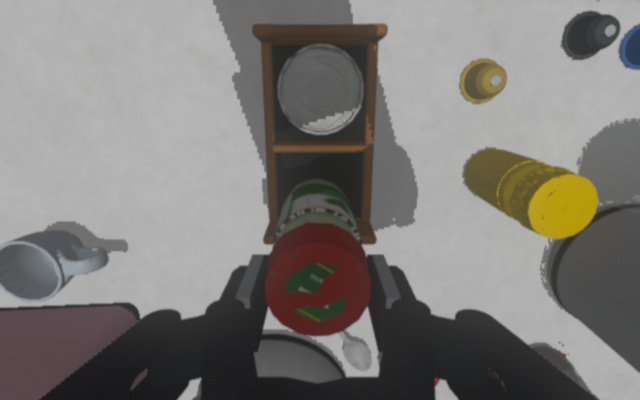

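```bash
python3 - <<'E'
from meas import *
for n in ["scene","side"]:
    p=capture(n);C=cloud(p)[p["z_map"]>0]
    Q=C[(abs(C[:,1]-322)<70)&(C[:,2]>70)&(C[:,2]<140)&(C[:,0]>605)&(C[:,0]<720)];print(n,len(Q),Q.min(0) if len(Q) else 0,Q.max(0) if len(Q) else 0)
E
python3 -m jog '[[[1,1,-30],[0,0,0],1],[[1,1,-58],[0,0,0],1],[[1,1,-75],[0,0,0],1],[[1,1,-80],[0,0,0],1],[[1,1,-82],[0,0,0],1],[[1,1,-83],[0,0,0],1],[[1,1,-84],[0,0,0],1],[[1,1,-84],[0,0,0],1]]'
```

```text
scene 0 0 0
side 0 0 0
time_s: 26.4
eef_pos: [582.1, 323.9, 86.3]
ee_rot: [0.001, -0.009, 1.0, 0.0]
force: [0.2, -0.5, -1.1]
grip_width: 0.501
```

```bash
python3 -m jog '[[[0,0,-1],[0,0,0],1],[[0,0,-1],[0,0,0],0.9],[[0,0,-1],[0,0,0],0.6],[[0,0,-1],[0,0,0],0.25],[[0,0,-1],[0,0,0],0.2],[[0,0,-1],[0,0,0],0.2],[[0,0,10],[0,0,0],0.2],[[0,0,40],[0,0,0],0.2]]'
python3 -m jog '[[[0,0,40],[0,0,0],0.2],[[0,0,75],[0,0,0],0.2],[[-20,0,90],[0,0,0],0.2],[[-55,0,100],[0,0,0],0.2],[[-95,0,100],[0,0,0],0.2],[[-130,0,100],[0,0,0],0.2],[[-160,0,100],[0,0,0],0.2],[[-165,0,100],[0,0,0],0.2]]'
python3 -m jog '[[[0,0,0],[0,0,0],0.2],[[0,0,0],[0,0,0],0.2],[[0,0,0],[0,0,0],0.2],[[0,0,0],[0,0,0],0.2],[[0,0,0],[0,0,0],0.2],[[0,0,0],[0,0,0],0.2],[[0,0,0],[0,0,0],0.2],[[0,0,0],[0,0,0],0.2]]'
python3 - <<'E'
from meas import *
p=capture("side");cv2.imwrite("pics/s13.png",cv2.resize(p["color"][100:390,200:530],None,fx=2,fy=2))
C=cloud(p)
for k,x,y in [("egg",629,-138),("salt",556,-131),("mill",479,-124),("tin",503,322),("jar",582,323.5)]:
    Q=C[(p["z_map"]>0)&(np.hypot(C[...,0]-x,C[...,1]-y)<26)&(C[...,2]<170)];print(k,np.percentile(Q[:,2],[50,99]).round(1))
print("mug",fit(p,G["mug_mid"]),"jar",fit(p,(582,323.5,21.5,20,80)),"tin",fit(p,(503,321.5,28.5,30,70)))
p=capture("wrist");cv2.imwrite("pics/w13.png",p["color"])
E
```

```text
time_s: 27.07
eef_pos: [579.8, 323.2, 122.2]
ee_rot: [-0.004, -0.009, 1.0, -0.001]
force: [0.0, 0.0, -0.4]
grip_width: 0.808
time_s: 27.73
eef_pos: [412.8, 324.2, 226.7]
ee_rot: [0.0, -0.01, 1.0, 0.0]
force: [0.3, -0.8, 0.1]
grip_width: 0.8
time_s: 28.4
eef_pos: [416.8, 323.8, 225.2]
ee_rot: [-0.0, -0.009, 1.0, -0.0]
force: [0.7, -1.4, 0.8]
grip_width: 0.799
egg [39.2 61.8]
salt [52.2 94. ]
mill [135.9 159.3]
tin [73.7 78.1]
jar [ 69.5 112.7]
mug (array([649.9,  75.2]), 625, 4.6, np.float64(52.8)) jar (array([582. , 321.4]), 478, 5.4, np.float64(112.6)) tin (array([501.2, 322.3]), 385, 4.1, np.float64(76.9))
```

View pics/s13.png

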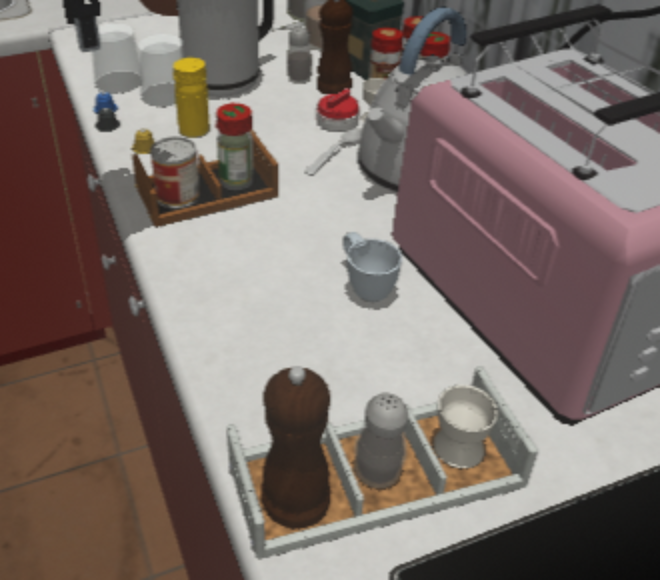

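All five stand upright in the right compartments, their tops are at the expected heights, and the mug is at the same pixels as before (372,270). The arm is clear, so I'm handing in.

```bash
python3 -c "
from rig import ctrl
print(ctrl.finish_job())"
```

```text
the job is handed in; nothing more can be done
None
```

Both caddies are made up, and I handed the job in at about 29 s of the 104 s allowed.

- **White table caddy:** the egg cup is in the far narrow compartment, the salt shaker in the middle narrow one, and the pepper mill in the wide one.
- **Brown hob caddy:** the red tin is in the wide compartment and the red-capped, green-label herb jar in the narrow one.

**Slip:** the first grip on the mill failed. Its round head slid out of the jaws, but the mill stayed standing where it was. I gripped again about 10 mm lower, with 60 N in place of 50, and it held.

**Last checks:**
- The side camera showed all five upright with the arm clear.
- Their tops measured 62, 94, 159, 78 and 113 mm (egg cup, salt, mill, tin, jar). Item height plus the 5 mm floor would give 61, 95, 160, 77 and 111 mm, so they agree within about 2 mm.
- The final circle fits for the tin and jar were loose (4 to 5 mm residual), because caddy walls were in the sample. For those two I relied on the picture and the heights.
- The mug stood at the same pixels as before. Its fitted x came out 2 mm different from the first measurement, within the calibration error.

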